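# Move the battery pack from the charger to the work light

## Robot

A 6-joint arm with a two-finger parallel gripper is mounted at the origin on a cart in front of the work surface, level with it; the furniture and walls round the work are solid. World frame = base frame: x ahead of the robot, y to its left, z up, the work surface at z = 0. Lengths are in m, angles in degrees, forces in N, time in s.
With the tool pointing down it reaches from about 0.25 to 0.725 m from the base axis. Payload 9.7 kg.
Tool frame: the origin (TCP) lies midway between the tips of the shut fingers; the grasp point (between the pads) lies 19 mm behind it (bot.hold_point_z is the distance from the TCP to the grasp point, in m); z points along the fingers, y is the line along which they close (so a half turn about z gives the same grasp; the last joint's range is limited). The gripper opens to 85 mm and grips with 20 to 120 N. Pads are 22 mm wide; open, the fingers measure 114 mm over their backs; the gripper's body (76 mm by 85 mm) begins 54 mm behind the grasp point. The pads swing forward as they close: fully open they stand 13 mm farther back than shut.
Start: joints at [-71.562, 4.979, 10.078, 95.1, 0, 90], TCP at [0.174, -0.522, 0.231] pointing down, gripper open.
Joint ranges: [-179.16, 179.16], [-48.56, 103.87], [-65.8, 70.77], [-126.05, 130.52], [-82.76, 87.17], [-180, 180]. Speed limits (degrees/s): [127.2, 127.2, 147.25, 180, 180, 180].

## Interface

Orientations are given as [roll, pitch, yaw] about the fixed x, y, z axes, in that order (R = Rz(yaw) Ry(pitch) Rx(roll)).
In Python, from workcell import bot gives the robot as it stands.
- The arm moves only by the tool play_rows, never from a script. Its argument "steps" is a list that holds one entry, the list of rows, each a list of 4 numbers: the shift along the tool's x, y, z in m, then the turn about the tool's z in rad. In form: [[[tx, ty, tz, yaw], ...]]. A call has exactly 5 rows; each row shifts and turns the commanded pose from where the row before left it, along the tool's axes as they then stand; what a row does not reach is not made up. A row lasts 1/12 s, in which the tool goes at most 41.7 mm and 7.16 degrees, less where a joint would pass 70% of its speed; a pose out of reach is approached as far as the arm can. A call is refused whole if a number of a shift passes 0.0417 or a number of a turn 0.125, either way. A call with a gripper value outside its range is refused whole. "gripper" is the finger opening in m, from 0 to 0.0854, set as the call begins (left out, the last holds). The fingers move at their own pace and stop on an object; "squeeze" is the grip in N (left out, the last holds). Time passes only in rows, so rows that do not move let the fingers close, or fill a call up. It gives the time, the measured TCP pose, the force, the opening and the grip force at its end, in the units of the state.
- bot.get_obs(): the state, without advancing time (a new reading comes with each control period).
- bot.camera(name): name is "side" or "top"; returns a dict with "img" (400x640x3 uint8, blue, green, red), "vfov" (degrees; the focal length in pixels is half the picture's height over the tangent of half this angle, whatever the lens; pixels are square), "cx", "cy" (the principal point, pixels), "xyz" and "attitude" of the camera in the world. Camera axes: x right, y down, z forward; pixel columns grow to the right and rows downward; lengths in m; the calibration is good to about 2 mm. A picture is of the moment at which its call begins. There is no depth.
- bot.job_done(): hands the job in; it is judged then, once.
The state is a dict: "time": time; "q": joint angles; "qd": joint speeds; "joint_efforts": joint torques, N m; "ee_pos": TCP position; "tcp_rot": TCP orientation; "wrist_force": force on the tool from outside, world axes, zero at the start; "torque": the same for the moment, N m; "opening": finger opening in m; "grasp_force": force on a finger pad.
Only numpy, scipy, OpenCV 4.12 (cv2) and the standard library are available. Lean on these libraries where they do the work, as an engineer would, in place of code of your own. Each camera call takes 0.05 s, during which the arm holds its last target. There are 200 camera calls.

## Task

Take the battery pack off the charger by pressing the catch paddle and sliding the pack out along its rail, and fit it to the work light: slide it along the light's rail, fully home, until the spring catch clicks up behind it and holds it. A paint jar stands on the light's rail in the way: stand it upright on the bare benchtop, and do not knock over or shift the other things on the bench.

Things in the scene. Friction and masses are not known exactly. Their poses are not given: they have to be found in the camera images.
- pack: Black battery pack, about 0.3 kg. Foot plate 90 (x) x 76 (y) x 8 mm high; body on it 90 x 56 mm, up to z = 50 mm. Origin: centre of underside. Starts home in the charger. The body's sides (56 mm apart) can be gripped above the rail lips; the flat rear end (-x) can be pushed; bringing it home over catch and ejector takes up to about 15 N.
- charger: Battery charger fixed to the bench: a rail dock with a low vented box behind it (x 63 to 153 mm, 125 wide, 56 high). Origin on the benchtop under a pack that is home; +x runs inwards along the rail, the open mouth faces -x, the paddle is on the +y side. Rail, apron, catch and ejector are exactly as told for the work light.
- light: Work light fixed to the bench: rail dock with a rectangular lamp head behind it (x 90 to 145 mm, z 70 to 190, yoke 194 wide). Axes as the charger. Black deck 94 mm wide, top z = 12, x -162 to 65. Side walls 80 mm apart inside; aluminium lips over the pack's foot, x -91 to 65, z 22.5 to 27.5 (front 9 mm bent up to 30), 63 apart: a pack inside can only slide, not be lifted.
- light_apron (a point): Point on the light's deck at x = -117 mm: middle of the open apron (x -162 to -82, no lips, 116 wide) between guides 24 mm high that flare from 80 to 103 mm apart. A pack is laid here from above, its front before the lips (pack origin at x = -140 mm, give or take 6; its rear overhangs), and pushed in.
- light_home (a point): Point on the light's deck (frame x = -3, y = 0, z = 12 mm) where the origin of a latched pack rests. The end stop is 5 mm further in (x = +2): push to it, then let go. A pack that is not caught is pushed back out by the ejector.
- light_tooth (a point): Top rear edge of the light's catch tooth, frame x = -48 mm on the centre line: steel, ramped towards the mouth (x -78 to -48), 10 mm above the deck when up. A pack sliding in presses it down (spring 4 to 6 N); it springs up behind the pack's rear end.
- light_plate (a point): Middle of the face of the light's ejector: damped spring plate, 37 mm travel, out (x = 10 mm) when the rail is empty. A pack meets it at origin x = -35 mm; it pushes back 4 N, rising to 6.7 N at the end stop.
- charger_paddle (a point): Middle of the top of the charger's catch paddle: grey ribbed key 38 x 28 mm on the rail's +y side, at x = -54, y = 66, z = 30 mm in the charger's frame; the rail is 5 mm beside it and the pack's body 24 mm. Pressed straight down 12 mm (5 to 12 N; 10 mm frees the pack), the ejector drives the pack slowly (0.4 s) about 33 mm out, over the catch.
- charger_mouth (a point): Start of the straight lips on the charger's deck, frame x = -82 mm. The pack must be drawn along the rail towards -x until its front end is past their bent-up tips (x = -91 mm; pack origin beyond -136 mm); then it can be lifted.
- charger_catch (a joint): Travel of the charger's catch and paddle, m: 0 up (catching), 0.012 fully down. Springs back up unless held or a pack lies over it.
- light_catch (a joint): The same for the light's catch, whose like paddle stands at the same place in the light's frame: 0 up, 0.012 down.
- jar: Round paint jar with a white screw lid, 60 mm across, 74 mm high, 0.12 kg; origin at the centre of its underside, z up. It starts standing on the apron of the work light, in the way. Grip it across 58 to 60 mm.
- screw_tin: Bystander: round food tin, 75 mm across, 58 mm high, origin at the centre of its underside; stands beside the charger.
- spray_can: Bystander: tall spray can with a yellow cap, 65 mm across, 225 mm high, origin at the centre of its underside; stands beside the work light.
- masking_tape: Bystander: roll of masking tape lying flat near the front edge of the bench, 102 mm across, 25 mm high, origin at the centre of its underside.
Not all that is in view belongs to the job. Leave any green, pink or turquoise look-alike of the jar alone.

How it is judged (in metres and radians):
On the way, in this order (a step that is already met when the one before it is completed fails the run):
1. the charger's catch has been pressed and the pack has come at least 25 mm off its home position in the charger (x of pack in the frame of charger below -0.025 m), for 0.1 s.
2. the pack is off the charger's rail (horizontal distance between pack and charger above 0.135 m), for 0.1 s.
At the end, for the whole second after the job is handed in: The pack lies in the work light's rail, its origin at x = -8 to +5 mm and y within 5 mm in the light's frame, in line within 0.1 rad, at rest, with the light's catch up behind it (within 3 mm of fully up); the jar stands upright (within 0.1 rad) and at rest on the bare benchtop (x of pack in the frame of light between -0.008 and 0.005 m and y of pack in the frame of light between -0.005 and 0.005 m and z of pack in the frame of light between 0.008 and 0.018 m and angle between the x axis of pack and the x axis of light, either way round below 0.1 rad and value of joint light_catch below 0.003 m and linear speed of each of pack, jar below 0.02 m/s and height (world z) of jar between -0.01 and 0.006 m and angle between jar's own z axis and vertical below 0.1 rad); the robot touches nothing.
It fails at once if the paint jar is tipped by more than 0.7 rad (angle between jar's own z axis and vertical above 0.7 rad).
It fails at once if the screw tin is moved by more than 30 mm (distance of screw_tin from where it was at the start of the episode above 0.03 m).
It fails at once if the spray can is moved by more than 30 mm (distance of spray_can from where it was at the start of the episode above 0.03 m).
It fails at once if the masking tape is moved by more than 30 mm (distance of masking_tape from where it was at the start of the episode above 0.03 m).
It also fails if it takes over 72 s, if anything falls off the work surface, if the arm or the gripper's body presses on something with over 40 N, if the wrist force passes 120 N, or if a joint passes its speed limit or range.

## Working session

There is one attempt and no reset: what is moved stays moved. The work goes in short steps, Python scripts to look and compute and a tool call to move; the robot and the scene stay as the last step left them, time stands still between calls to the robot, and variables do not carry over. Pictures are saved under pics/ and viewed, at most 10 in all, crops included, and the job is handed in when it is done.

Besides the shell and the picture viewer there is one more tool, called after "Request:" as name(argument=value, ...) on one line, values as JSON. play_rows: Moves the arm, as the interface text tells. Its arguments: {"type":"object","properties":{"steps":{"type":"array","items":{"type":"array","items":{"type":"array","items":{"type":"number"}}}},"gripper":{"type":"number"},"squeeze":{"type":"number"}},"required":["steps"]}

```bash
mkdir -p pics; ls; cat > h.py <<'E'
import numpy as np, cv2
from workcell import bot
from scipy.spatial.transform import Rotation as R
def cam(n):
    c=bot.camera(n); return c
def ray(c,u,v):
    f=200/np.tan(np.radians(c['vfov'])/2)
    d=np.array([(u-c['cx'])/f,(v-c['cy'])/f,1.])
    return np.array(c['xyz']), R.from_euler('xyz',c['attitude'],degrees=True).apply(d)
def onz(c,u,v,z):
    o,d=ray(c,u,v); return o+d*(z-o[2])/d[2]
def proj(c,p):
    f=200/np.tan(np.radians(c['vfov'])/2)
    q=R.from_euler('xyz',c['attitude'],degrees=True).inv().apply(np.array(p)-np.array(c['xyz']))
    return np.array([c['cx']+f*q[...,0]/q[...,2],c['cy']+f*q[...,1]/q[...,2]]).T
E
python3 - <<'E'
from h import *
for n in ('side','top'):
    c=cam(n); cv2.imwrite(f'pics/{n}0.png',c['img']); print({k:v for k,v in c.items() if k!='img'})
print(bot.get_obs(), bot.hold_point_z)
E
```

```text
pics
{'vfov': 55.593841582336346, 'cx': 325.15688696898457, 'cy': 202.5451104723287, 'xyz': array([ 0.49735084, -0.89823872,  0.47979756]), 'attitude': array([-115.98615676,    0.97741974,   -3.19222779])}
{'vfov': 55.524898588460914, 'cx': 311.9091265506633, 'cy': 201.14227697812953, 'xyz': array([ 0.42041535, -0.03926543,  1.01566835]), 'attitude': array([-174.82997904,   -1.08019077,  -90.29391705])}
{'time': 0.1, 'q': array([-7.15625090e+01,  5.00861844e+00,  1.00386540e+01,  9.50979162e+01,
        8.10537450e-04,  8.99997910e+01]), 'qd': array([ 0.00633404, -0.13174799,  0.10324251,  0.01968537, -0.03182039,
        0.00444837]), 'joint_efforts': array([-1.23572227e-04, -5.21561229e+01,  4.65654624e+01,  1.60184875e-02,
       -5.53258218e-06, -1.30972982e-06]), 'ee_pos': array([ 0.17389068, -0.52158214,  0.23064448]), 'tcp_rot': array([-1.79932119e+02, -8.10784438e-04,  1.84376990e+01]), 'wrist_force': array([ 0.57497797, -0.30450907, -0.45348778]), 'torque': array([-0.03436381, -0.0215341 ,  0.05363351]), 'grasp_force': 0.0, 'opening': 0.08518228266887078} 0.0187
```

View pics/top0.png

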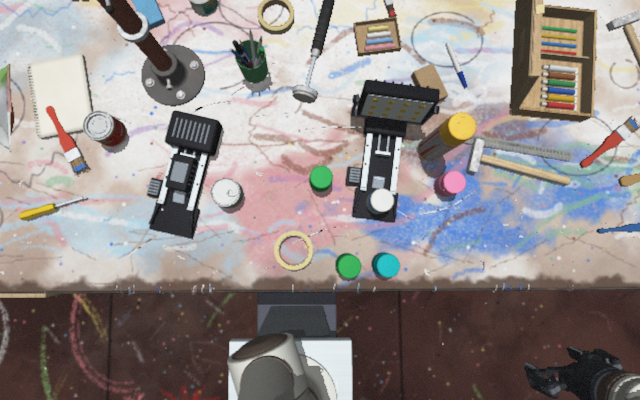

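View pics/side0.png

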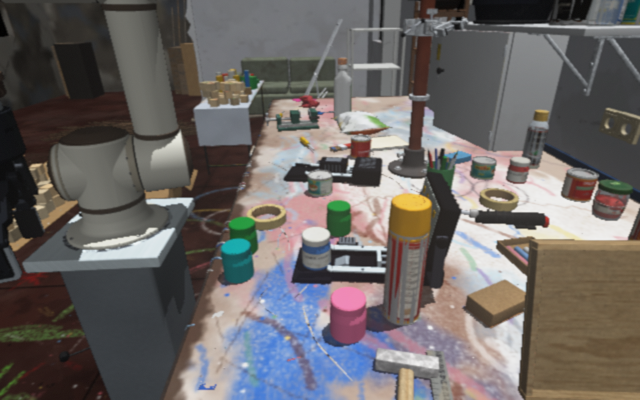

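```bash
python3 - <<'E'
from h import *
im=cv2.imread('pics/top0.png')
a=cv2.resize(im[95:245,142:237],None,fx=4,fy=4,interpolation=cv2.INTER_CUBIC)
b=cv2.resize(im[75:225,343:443],None,fx=4,fy=4,interpolation=cv2.INTER_CUBIC)
cv2.imwrite('pics/crop.png',np.hstack([a,b]))
E
```

```text
(no output)
```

View pics/crop.png

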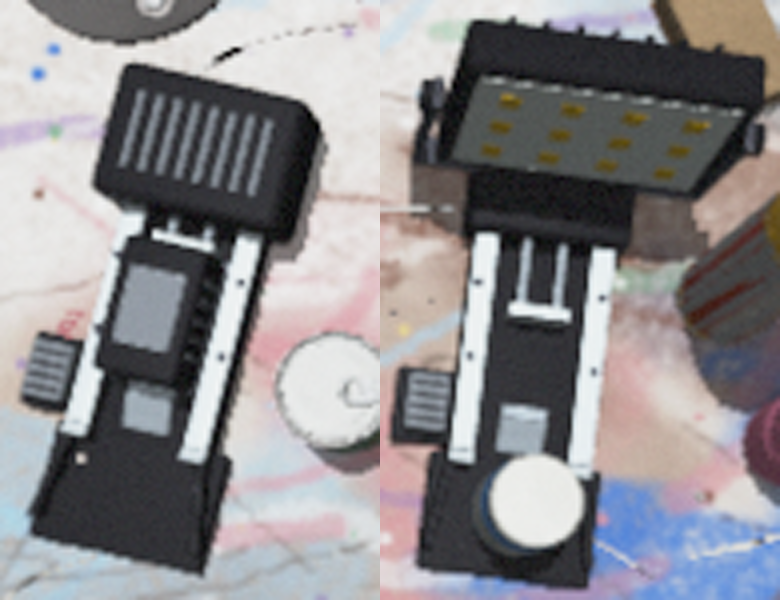

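```bash
cat > fit.py <<'E'
from h import *
c=cam('top')
def fit(pts):
    M=np.array([p[2:4] for p in pts],float)/1000; W=np.array([onz(c,p[0],p[1],p[4]/1000)[:2] for p in pts])
    mc,wc=M.mean(0),W.mean(0); a=M-mc;b=W-wc
    th=np.arctan2((a[:,0]*b[:,1]-a[:,1]*b[:,0]).sum(),(a*b).sum())
    r=np.array([[np.cos(th),-np.sin(th)],[np.sin(th),np.cos(th)]])
    t=wc-r@mc; print('t',t.round(4),'yaw',np.degrees(th).round(2)); print('res mm',((W-(a@r.T+wc))*1000).round(1).tolist()); return t,th
ch=[(54,372,-54,66,30),(87,437,-91,31.5,30),(180,458,-91,-31.5,30),(32,535,-162,58,12),(205,574,-162,-58,12)]
li=[(422,405,-54,66,30),(475,463,-91,31.5,30),(570,472,-91,-31.5,30),(418,567,-162,58,12),(587,585,-162,-58,12)]
fit([(142+p[0]/4,95+p[1]/4)+p[2:] for p in ch])
fit([(343+(p[0]-380)/4,75+p[1]/4)+p[2:] for p in li])
print('jar lid',onz(c,343+(537-380)/4,75+502/4,.074))
print('tin',onz(c,142+335/4,95+386/4,.058))
print('can',onz(c,461,127,.225))
for u,v,z in((321,178,.07),(348,265,.07),(386,265,.07),(453,184,.07),(294,251,.025)): print(onz(c,u,v,z).round(3))
E
python3 fit.py
```

```text
t [0.5845 0.2729] yaw -12.88
res mm [[-1.4, -2.1], [-0.0, 0.8], [0.2, 2.1], [0.7, -0.4], [0.5, -0.4]]
t [ 0.6234 -0.2409] yaw -6.21
res mm [[-2.1, 1.6], [-0.0, -2.3], [0.7, -2.0], [0.6, -0.2], [0.8, 3.0]]
jar lid [ 0.50654931 -0.2332212   0.074     ]
tin [0.53219031 0.15980919 0.058     ]
can [ 0.65038131 -0.37502044  0.225     ]
[ 0.564 -0.081  0.07 ]
[ 0.347 -0.146  0.07 ]
[ 0.347 -0.24   0.07 ]
[ 0.548 -0.414  0.07 ]
[ 0.381 -0.011  0.025]
```

Request:
play_rows(steps=[[[0.034, -0.0141, 0, 0], [0.034, -0.0141, 0, 0], [0.034, -0.0141, 0, 0], [0.034, -0.0141, 0, 0], [0.034, -0.0141, 0, 0]]], gripper=0.085)

```text
time: 0.57
ee_pos: [0.3138, -0.3998, 0.2311]
tcp_rot: [-180.0, 0.0, 18.4]
wrist_force: [-0.1, -0.6, 0.4]
opening: 0.0851
grasp_force: 0.0
```

Request:
play_rows(steps=[[[0.034, -0.0141, 0, 0], [0.034, -0.0141, 0, 0], [0.034, -0.0141, 0, 0], [0.034, -0.0141, 0, 0], [0.034, -0.0141, 0, 0]]])

```text
time: 0.98
ee_pos: [0.453, -0.2789, 0.2312]
tcp_rot: [-180.0, 0.0, 18.4]
wrist_force: [-0.5, -1.2, 0.3]
opening: 0.0849
grasp_force: 0.0
```

Request:
play_rows(steps=[[[0.034, -0.0141, 0, 0], [0.034, -0.0141, 0, 0], [0, 0, 0, 0.107], [0, 0, 0, 0.107], [0, 0, 0, 0.107]]])

```text
time: 1.4
ee_pos: [0.508, -0.2314, 0.2307]
tcp_rot: [-180.0, 0.1, -0.2]
wrist_force: [-0.2, 0.1, -1.3]
opening: 0.085
grasp_force: 0.0
```

Request:
play_rows(steps=[[[0, 0, 0.015, 0.109], [0, 0, 0.02, 0], [0, 0, 0.02, 0], [0, 0, 0.015, 0], [0, 0, 0, 0]]])

```text
time: 1.82
ee_pos: [0.5062, -0.2316, 0.1577]
tcp_rot: [-179.9, 0.3, -6.2]
wrist_force: [0.5, 0.2, -0.8]
opening: 0.0851
grasp_force: 0.0
```

```bash
cat >> h.py <<'E'
def frame(name):
    t,th={'ch':((.5845,.2729),-12.88),'li':((.6234,-.2409),-6.21)}[name]
    return np.array(t),th
def w(name,x,y):
    t,th=frame(name); a=np.radians(th); return t+np.array([x*np.cos(a)-y*np.sin(a),x*np.sin(a)+y*np.cos(a)])/1000
def to(xy,z,yaw):
    o=bot.get_obs(); r=R.from_euler('xyz',o['tcp_rot'],degrees=True); p=o['ee_pos']; y0=o['tcp_rot'][2]
    d=np.array([xy[0],xy[1],z])-p; t=-((yaw-y0+90)%180-90)
    print('t',round(o['time'],2),'at',p.round(4),'yaw',round(y0,2),'F',o['wrist_force'].round(1),'op',round(o['opening'],4),'gf',round(o['grasp_force'],1))
    print('shift now-axes',r.inv().apply(d).round(4),'shift after turn',R.from_euler('xyz',[180,0,y0-t],degrees=True).inv().apply(d).round(4),'turn',round(np.radians(t),4),'len',np.linalg.norm(d).round(3))
E
python3 - <<'E'
from h import *
for n in('top','side'):
    c=cam(n);cv2.imwrite(f'pics/{n}1.png',c['img'])
    g=cv2.cvtColor(c['img'],cv2.COLOR_BGR2HSV)
    m=((g[...,1]<40)&(g[...,2]>150)).astype(np.uint8)
    p=proj(c,np.array([[.507,-.233,.086],[.507,-.233,.012]])); print(n,p)
    if n=='side':
        u,v=p[0].astype(int)
    cv2.imwrite(f'pics/{n}1c.png',cv2.resize(c['img'][int(p[0][1])-75:int(p[0][1])+75,int(p[0][0])-100:int(p[0][0])+100],None,fx=4,fy=4))
to((.507,-.233),.036,-6.2)
E
```

```text
top [[383.1451774  199.87191374]
 [377.42853714 202.47019251]]
side [[314.96686555 233.6209287 ]
 [315.97504942 263.80096252]]
t 1.92 at [ 0.5072 -0.2321  0.1612] yaw -6.2 F [ 0.2 -0.8  0.4] op 0.0849 gf 0.0
shift now-axes [0.     0.001  0.1252] shift after turn [-1.000e-04  1.000e-03  1.252e-01] turn 0.0001 len 0.125
```

View pics/side1c.png

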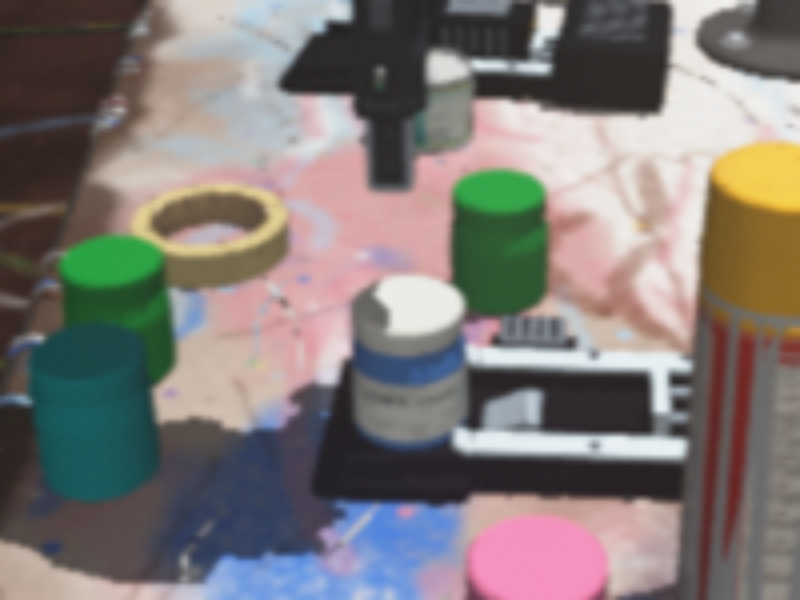

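Request:
play_rows(steps=[[[0.002, 0, 0.03, 0], [0, 0, 0.03, 0], [0, 0, 0.03, 0], [0, 0, 0.025, 0], [0, 0, 0.01, 0]]])

```text
time: 2.33
ee_pos: [0.5086, -0.232, 0.0341]
tcp_rot: [-180.0, 0.1, -6.2]
wrist_force: [-0.4, 0.2, 0.3]
opening: 0.085
grasp_force: 0.0
```

Request:
play_rows(steps=[[[0, 0, 0, 0], [0, 0, 0, 0], [0, 0, 0, 0], [0, 0, 0, 0], [0, 0, 0, 0]]], gripper=0.045, squeeze=30)

```text
time: 2.75
ee_pos: [0.5108, -0.233, 0.0387]
tcp_rot: [179.9, -0.2, -6.2]
wrist_force: [1.2, 0.7, 7.7]
opening: 0.0584
grasp_force: 33.0
```

Request:
play_rows(steps=[[[0, 0, 0, 0], [0, 0, 0, 0], [0, 0, 0, 0], [0, 0, 0, 0], [0, 0, 0, 0]]])

```text
time: 3.17
ee_pos: [0.5108, -0.233, 0.0386]
tcp_rot: [179.9, -0.2, -6.2]
wrist_force: [-0.4, 0.1, 6.5]
opening: 0.0583
grasp_force: 33.0
```

```bash
python3 - <<'E'
from h import *
to((.42,.10),.13,-6.2)
E
```

```text
t 3.17 at [ 0.5108 -0.233   0.0386] yaw -6.2 F [-0.4  0.1  6.5] op 0.0583 gf 33.0
shift now-axes [-0.1259 -0.3212 -0.0922] shift after turn [-0.1262 -0.3213 -0.0914] turn -0.0 len 0.357
```

Request:
play_rows(steps=[[[0, 0, -0.01, 0], [0, 0, -0.02, 0], [0, 0, -0.025, 0], [0, 0, -0.025, 0], [0, 0, -0.02, 0]]])

```text
time: 3.58
ee_pos: [0.5097, -0.2325, 0.1393]
tcp_rot: [180.0, -0.1, -6.2]
wrist_force: [0.7, -0.1, -1.4]
opening: 0.0581
grasp_force: 32.8
```

Request:
play_rows(steps=[[[-0.008, -0.0214, 0, 0], [-0.011, -0.03, 0, 0], [-0.011, -0.03, 0, 0], [-0.011, -0.03, 0, 0], [-0.011, -0.03, 0, 0]]])

```text
time: 4.0
ee_pos: [0.4725, -0.0851, 0.1374]
tcp_rot: [-180.0, -0.1, -6.2]
wrist_force: [0.1, 0.6, -1.3]
opening: 0.0584
grasp_force: 32.8
```

Request:
play_rows(steps=[[[-0.012, -0.03, 0, 0], [-0.012, -0.03, 0, 0], [-0.012, -0.03, 0, 0], [-0.012, -0.03, 0, 0], [-0.011, -0.03, 0, 0]]])

```text
time: 4.42
ee_pos: [0.4224, 0.0032, 0.1395]
tcp_rot: [-177.1, -0.0, -1.4]
wrist_force: [0.5, 0.6, -1.2]
opening: 0.0585
grasp_force: 32.8
```

Request:
play_rows(steps=[[[-0.009, -0.02, 0, 0], [-0.006, -0.01, 0, 0], [0, 0, 0, 0], [0, 0, 0, 0], [0, 0, 0, 0]]])

```text
time: 4.83
ee_pos: [0.4089, 0.0145, 0.1401]
tcp_rot: [-176.4, 0.0, -0.4]
wrist_force: [0.1, -0.4, -1.4]
opening: 0.0587
grasp_force: 32.8
```

```bash
python3 - <<'E'
from h import *
to((.42,.10),.0275,-6.2)
E
```

```text
t 4.83 at [0.4089 0.0145 0.1401] yaw -0.4 F [ 0.1 -0.4 -1.4] op 0.0587 gf 32.8
shift now-axes [ 0.0105 -0.0784  0.1178] shift after turn [ 0.0018 -0.0862  0.1126] turn 0.1013 len 0.142
```

```bash
python3 - <<'E'
from h import *
print(bot.get_obs()['q'].round(2),bot.get_obs()['tcp_rot'])
E
```

```text
[ -0.46 -15.34 -18.91  86.45   3.57 179.94] [-1.76429056e+02  7.41534194e-03 -3.97963836e-01]
```

Request:
play_rows(steps=[[[0, 0, 0, -0.1], [0, 0, 0, -0.12], [0, 0, 0, -0.12], [0, 0, 0, -0.12], [0, 0, 0, -0.12]]])

```text
time: 5.25
ee_pos: [0.4089, 0.0144, 0.1399]
tcp_rot: [-177.0, -1.9, 33.1]
wrist_force: [0.1, -0.6, -1.6]
opening: 0.0584
grasp_force: 32.8
```

Request:
play_rows(steps=[[[0, 0, 0, -0.12], [0, 0, 0, -0.12], [0, 0, 0, -0.12], [0, 0, 0, -0.12], [0, 0, 0, -0.12]]])

```text
time: 5.67
ee_pos: [0.4089, 0.0144, 0.1398]
tcp_rot: [-178.6, -3.3, 67.5]
wrist_force: [-0.2, -0.1, -1.4]
opening: 0.0582
grasp_force: 32.8
```

```bash
python3 - <<'E'
from h import *
o=bot.get_obs();print(o['q'].round(2),o['tcp_rot'])
to((.42,.10),.0275,o['tcp_rot'][2])
E
```

```text
[ -0.47 -15.3  -18.91  86.45   3.58 111.99] [-178.60220341   -3.29471491   67.49263411]
t 5.67 at [0.4089 0.0144 0.1398] yaw 67.49 F [-0.2 -0.1 -1.4] op 0.0582 gf 32.8
shift now-axes [ 0.0767 -0.0196  0.1174] shift after turn [ 0.0833 -0.0225  0.1123] turn -0.0 len 0.142
```

Request:
play_rows(steps=[[[0.0107, -0.0028, 0.0164, 0], [0.0107, -0.0028, 0.0164, 0], [0.0107, -0.0028, 0.0164, 0], [0.0107, -0.0028, 0.0164, 0], [0.0107, -0.0028, 0.0164, 0]]])

```text
time: 6.08
ee_pos: [0.4167, 0.0748, 0.0607]
tcp_rot: [-178.6, -3.3, 67.1]
wrist_force: [0.6, -1.2, -0.2]
opening: 0.0582
grasp_force: 32.8
```

Request:
play_rows(steps=[[[0.007, -0.0017, 0.0105, 0], [0.007, -0.0017, 0.0105, 0], [0.005, -0.0012, 0.008, 0], [0.003, -0.0007, 0.0045, 0], [0.0012, -0.0003, 0.0015, 0]]])

```text
time: 6.5
ee_pos: [0.4203, 0.1006, 0.0278]
tcp_rot: [-178.6, -3.3, 67.2]
wrist_force: [-0.3, -2.1, 1.8]
opening: 0.0582
grasp_force: 33.0
```

Request:
play_rows(steps=[[[0, 0, 0, 0], [0, 0, 0, 0], [0, 0, 0, 0], [0, 0, 0, 0], [0, 0, 0, 0]]])

```text
time: 6.92
ee_pos: [0.4203, 0.1003, 0.0285]
tcp_rot: [-178.6, -3.3, 67.2]
wrist_force: [0.3, 0.2, -1.2]
opening: 0.0583
grasp_force: 32.8
```

```bash
python3 - <<'E'
from h import *
o=bot.get_obs();print(o['q'].round(2),o['tcp_rot'])
to((.42,.10),.0265,o['tcp_rot'][2])
E
```

```text
[ 11.09 -11.09 -27.85  72.52   3.53 123.88] [-178.62480918   -3.32797274   67.19595957]
t 6.92 at [0.4203 0.1003 0.0285] yaw 67.2 F [ 0.3  0.2 -1.2] op 0.0583 gf 32.8
shift now-axes [-0.0005 -0.0001  0.0019] shift after turn [-0.0004 -0.0001  0.002 ] turn -0.0 len 0.002
```

Request:
play_rows(steps=[[[0, 0, 0.001, 0], [0, 0, 0.0008, 0], [0, 0, 0, 0], [0, 0, 0, 0], [0, 0, 0, 0]]])

```text
time: 7.33
ee_pos: [0.4207, 0.1011, 0.0276]
tcp_rot: [-178.7, -3.4, 67.2]
wrist_force: [-3.1, 2.8, 10.1]
opening: 0.0583
grasp_force: 33.6
```

Request:
play_rows(steps=[[[0, 0, 0, 0], [0, 0, 0, 0], [0, 0, 0, 0], [0, 0, 0, 0], [0, 0, 0, 0]]], gripper=0.085)

```text
time: 7.75
ee_pos: [0.42, 0.1004, 0.0262]
tcp_rot: [-178.6, -3.3, 67.2]
wrist_force: [-0.3, 0.8, -0.2]
opening: 0.0849
grasp_force: 0.0
```

Request:
play_rows(steps=[[[0, 0, 0, 0], [0, 0, 0, 0], [0, 0, -0.01, 0], [0, 0, -0.03, 0], [0, 0, -0.04, 0]]])

```text
time: 8.17
ee_pos: [0.4183, 0.0952, 0.1053]
tcp_rot: [-178.4, -3.2, 67.2]
wrist_force: [0.4, 0.6, -1.0]
opening: 0.0852
grasp_force: 0.0
```

Request:
play_rows(steps=[[[0, 0, -0.04, 0], [0, 0, -0.04, 0], [0, 0, -0.02, 0], [0, 0, 0, -0.12], [0, 0, 0, -0.12]]])

```text
time: 8.58
ee_pos: [0.4209, 0.0892, 0.2086]
tcp_rot: [-179.6, -3.6, 81.3]
wrist_force: [-0.3, -0.5, -0.4]
opening: 0.0853
grasp_force: 0.0
```

```bash
python3 - <<'E'
from h import *
c=cam('top');cv2.imwrite('pics/top2.png',c['img'])
p=proj(c,np.array([[.42,.1,.074]]))[0];print(p)
to((.42,.10),.2,80)
c=cam('side');q=proj(c,np.array([[.42,.1,.074]]))[0].astype(int);print(q)
a=cv2.resize(c['img'][q[1]-40:q[1]+60,q[0]-65:q[0]+65],None,fx=5,fy=5);cv2.imwrite('pics/jar2.png',a)
E
```

```text
[248.11361529 235.97980075]
t 8.63 at [0.4205 0.0892 0.2077] yaw 81.82 F [ 0.8  0.  -0.6] op 0.0849 gf 0.0
shift now-axes [ 0.0101 -0.002   0.0083] shift after turn [ 0.0105 -0.0024  0.0077] turn 0.0318 len 0.013
[280 178]
```

View pics/jar2.png

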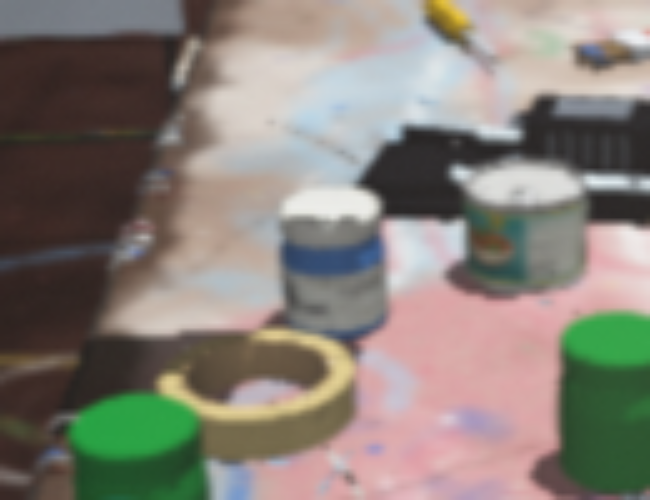

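Request:
play_rows(steps=[[[0, 0, 0, -0.124], [0, 0, 0, -0.124], [0, 0, 0, -0.124], [0, 0, 0, -0.124], [0, 0, 0, -0.124]]])

```text
time: 9.1
ee_pos: [0.4199, 0.0892, 0.2061]
tcp_rot: [178.4, -3.2, 116.6]
wrist_force: [0.2, 0.2, -0.4]
opening: 0.0849
grasp_force: 0.0
```

Request:
play_rows(steps=[[[0, 0, 0, -0.124], [0, 0, 0, -0.124], [0, 0, 0, -0.124], [0, 0, 0, -0.124], [0, 0, 0, -0.124]]])

```text
time: 9.52
ee_pos: [0.4199, 0.0892, 0.2061]
tcp_rot: [176.8, -1.7, 152.2]
wrist_force: [-0.2, -0.8, 0.2]
opening: 0.085
grasp_force: 0.0
```

Request:
play_rows(steps=[[[0, 0, 0, -0.124], [0, 0, 0, -0.124], [0, 0, 0, -0.124], [0, 0, 0, -0.124], [0, 0, 0, -0.124]]])

```text
time: 9.93
ee_pos: [0.4199, 0.0892, 0.2061]
tcp_rot: [176.4, 0.5, -172.4]
wrist_force: [0.3, -0.2, -0.1]
opening: 0.085
grasp_force: 0.0
```

Request:
play_rows(steps=[[[0, 0, 0, -0.124], [0, 0, 0, -0.124], [0, 0, 0, -0.124], [0, 0, 0, -0.124], [0, 0, 0, -0.124]]])

```text
time: 10.35
ee_pos: [0.4199, 0.0892, 0.2061]
tcp_rot: [177.4, 2.4, -136.9]
wrist_force: [-1.0, -1.0, -1.1]
opening: 0.0849
grasp_force: 0.0
```

Request:
play_rows(steps=[[[0, 0, 0, -0.124], [0, 0, 0, -0.124], [0, 0, 0, -0.124], [0, 0, 0, -0.124], [0, 0, 0, -0.124]]])

```text
time: 10.77
ee_pos: [0.4199, 0.0892, 0.2061]
tcp_rot: [179.3, 3.5, -101.3]
wrist_force: [-0.3, -0.8, 0.1]
opening: 0.0852
grasp_force: 0.0
```

Request:
play_rows(steps=[[[0, 0, 0, -0.124], [0, 0, 0, -0.124], [0, 0, 0, -0.124], [0, 0, 0, -0.124], [0, 0, 0, -0.124]]])

```text
time: 11.18
ee_pos: [0.4199, 0.0892, 0.2061]
tcp_rot: [-178.6, 3.3, -65.7]
wrist_force: [0.3, -0.4, -0.6]
opening: 0.0847
grasp_force: 0.0
```

Request:
play_rows(steps=[[[0, 0, 0, -0.124], [0, 0, 0, -0.124], [0, 0, 0, -0.124], [0, 0, 0, -0.124], [0, 0, 0, -0.124]]])

```text
time: 11.6
ee_pos: [0.4199, 0.0892, 0.2061]
tcp_rot: [-176.9, 1.8, -30.2]
wrist_force: [-0.4, 0.2, -0.2]
opening: 0.085
grasp_force: 0.0
```

```bash
python3 - <<'E'
from h import *
o=bot.get_obs();print(o['q'].round(2),o['tcp_rot'],o['ee_pos'])
E
```

```text
[   9.64  -12.57   -9.39   92.61    3.54 -140.08] [-176.91421548    1.83339039  -30.2079062 ] [0.4198814  0.08919594 0.20611619]
```

Request:
play_rows(steps=[[[0, 0, 0, -0.124], [0, 0, 0, -0.124], [0, 0, 0, -0.124], [0, 0, 0, -0.124], [0, 0, 0, -0.124]]])

```text
time: 12.02
ee_pos: [0.4199, 0.0892, 0.2061]
tcp_rot: [-176.4, -0.3, 5.3]
wrist_force: [-0.7, -0.2, 0.1]
opening: 0.0852
grasp_force: 0.0
```

Request:
play_rows(steps=[[[0, 0, 0, -0.11], [0, 0, 0, -0.08], [0, 0, 0, 0], [0, 0, 0, 0], [0, 0, 0, 0]]])

```text
time: 12.43
ee_pos: [0.4137, 0.1163, 0.206]
tcp_rot: [-177.7, -0.9, 14.0]
wrist_force: [0.1, -0.2, 0.6]
opening: 0.0849
grasp_force: 0.0
```

```bash
python3 - <<'E'
from h import *
o=bot.get_obs();print(o['q'].round(2),o['tcp_rot'],o['ee_pos'])
E
```

```text
[  14.18  -12.85   -9.59   92.31    2.29 -179.82] [-177.70563021   -0.93053308   13.99577088] [0.41365956 0.11626362 0.20604633]
```

Request:
play_rows(steps=[[[0, 0, 0, -0.1], [0, 0, 0, -0.1], [0, 0, 0, 0], [0, 0, 0, 0], [0, 0, 0, 0]]])

```text
time: 12.85
ee_pos: [0.3969, 0.1622, 0.206]
tcp_rot: [-180.0, -1.2, 22.1]
wrist_force: [0.1, -0.6, 0.2]
opening: 0.085
grasp_force: 0.0
```

```bash
python3 - <<'E'
from h import *
o=bot.get_obs();print(o['q'].round(2),o['tcp_rot'],o['ee_pos'])
E
```

```text
[ 2.2220e+01 -1.3270e+01 -9.9300e+00  9.2100e+01  1.0000e-02 -1.7989e+02] [-179.98430456   -1.24824696   22.10981738] [0.39687294 0.16216144 0.20600118]
```

```bash
python3 - <<'E'
from h import *
p=w('ch',-54,66)+[-.0007,-.001];print(p)
to(p,.10,-103)
E
```

```text
[0.54587074 0.34827651]
t 12.85 at [0.3969 0.1622 0.206 ] yaw 22.11 F [ 0.1 -0.6  0.2] op 0.085 gf 0.0
shift now-axes [ 0.2057 -0.1163  0.1105] shift after turn [0.2149 0.1033 0.106 ] turn -0.958 len 0.261
```

Request:
play_rows(steps=[[[0, 0, 0, 0.12], [0, 0, 0, 0.12], [0, 0, 0, 0.12], [0, 0, 0, 0.12], [0, 0, 0, 0.12]]], gripper=0.0)

```text
time: 13.27
ee_pos: [0.3972, 0.1615, 0.206]
tcp_rot: [-179.3, -1.0, -12.7]
wrist_force: [0.2, -0.5, -0.3]
opening: 0.0248
grasp_force: 0.0
```

Request:
play_rows(steps=[[[0, 0, 0, 0.12], [0, 0, 0, 0.12], [0, 0, 0, 0.12], [0, 0, 0, 0.12], [0, 0, 0, 0.12]]])

```text
time: 13.68
ee_pos: [0.3972, 0.1615, 0.206]
tcp_rot: [-178.8, -0.4, -47.1]
wrist_force: [0.0, -0.1, 0.3]
opening: -0.0002
grasp_force: 0.0
```

Request:
play_rows(steps=[[[0, 0, 0, 0.12], [0, 0, 0, 0.12], [0, 0, 0, 0.12], [0, 0, 0, 0.12], [0, 0, 0, 0.12]]])

```text
time: 14.1
ee_pos: [0.3972, 0.1615, 0.206]
tcp_rot: [-178.8, 0.3, -81.4]
wrist_force: [1.0, 0.2, -0.1]
opening: -0.0
grasp_force: 0.0
```

Request:
play_rows(steps=[[[0, 0, 0, 0.12], [0, 0, 0, 0.12], [0, 0, 0, 0.12], [0, 0, 0, 0.024], [0, 0, 0, 0]]])

```text
time: 14.52
ee_pos: [0.3971, 0.1618, 0.206]
tcp_rot: [-179.0, 0.7, -103.0]
wrist_force: [0.4, 0.0, 0.2]
opening: -0.0
grasp_force: 0.0
```

```bash
python3 - <<'E'
from h import *
p=w('ch',-54,66)+[-.0007,-.001];print(p, bot.get_obs()['q'].round(1),bot.get_obs()['tcp_rot'])
to(p,.10,-103)
E
```

```text
[0.54587074 0.34827651] [ 22.2 -13.3  -9.9  92.1   0.  -54.9] [-178.98631354    0.73310424 -102.95352059]
t 14.52 at [0.3971 0.1618 0.206 ] yaw -102.95 F [0.4 0.  0.2] op -0.0 gf 0.0
shift now-axes [-0.2137 -0.1013  0.1105] shift after turn [-0.2152 -0.1031  0.106 ] turn 0.0008 len 0.261
```

Request:
play_rows(steps=[[[-0.0214, -0.0101, 0.011, 0], [-0.0214, -0.0101, 0.011, 0], [-0.0214, -0.0101, 0.011, 0], [-0.0214, -0.0101, 0.011, 0], [-0.0214, -0.0101, 0.011, 0]]])

```text
time: 14.93
ee_pos: [0.4719, 0.2565, 0.1527]
tcp_rot: [-179.0, 0.7, -102.7]
wrist_force: [-0.4, -0.8, 0.4]
opening: -0.0004
grasp_force: 0.0
```

Request:
play_rows(steps=[[[-0.0267, -0.0127, 0.0138, 0], [-0.0267, -0.0127, 0.0138, 0], [-0.0267, -0.0127, 0.0138, 0], [-0.0187, -0.0087, 0.0096, 0], [-0.008, -0.004, 0.004, 0]]])

```text
time: 15.35
ee_pos: [0.5463, 0.3502, 0.0978]
tcp_rot: [-179.1, 0.6, -102.7]
wrist_force: [-0.3, -0.3, 0.3]
opening: -0.0002
grasp_force: 0.0
```

Request:
play_rows(steps=[[[0, 0, 0.01, 0], [0, 0, 0.015, 0], [0, 0, 0.015, 0], [0, 0, 0.01, 0], [0, 0, 0, 0]]])

```text
time: 15.77
ee_pos: [0.5452, 0.3481, 0.0484]
tcp_rot: [-179.1, 0.6, -102.9]
wrist_force: [-0.4, -1.0, -1.0]
opening: -0.0001
grasp_force: 0.0
```

```bash
python3 - <<'E'
from h import *
p=w('ch',-54,66)+[-.0007,-.001]
to(p,.016,-103)
c=cam('side');q=proj(c,np.array([[p[0],p[1],.05]]))[0].astype(int);a=cv2.resize(c['img'][q[1]-30:q[1]+30,q[0]-40:q[0]+40],None,fx=5,fy=5,interpolation=cv2.INTER_CUBIC)
d=cam('top');q=proj(d,np.array([[p[0],p[1],.05]]))[0].astype(int);b=cv2.resize(d['img'][q[1]-30:q[1]+30,q[0]-40:q[0]+40],None,fx=5,fy=5,interpolation=cv2.INTER_CUBIC)
cv2.imwrite('pics/pad.png',np.hstack([a,b]))
E
```

```text
t 15.77 at [0.5452 0.3481 0.0484] yaw -102.89 F [-0.4 -1.  -1. ] op -0.0001 gf 0.0
shift now-axes [-0.     -0.0001  0.0324] shift after turn [-0.0003 -0.0006  0.0324] turn 0.0019 len 0.032
```

View pics/pad.png

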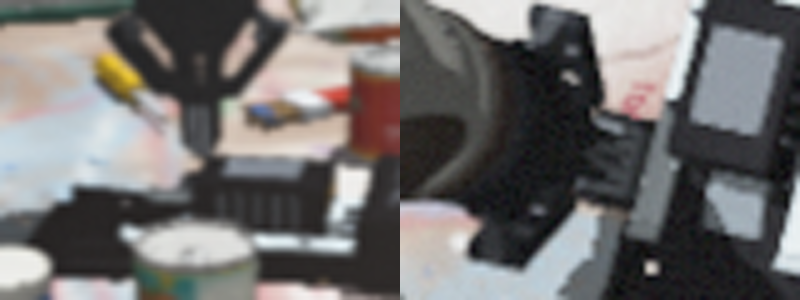

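Request:
play_rows(steps=[[[0, 0, 0.01, 0], [0, 0, 0.006, 0], [0, 0, 0.003, 0], [0, 0, 0.003, 0], [0, 0, 0.003, 0]]])

```text
time: 16.28
ee_pos: [0.5469, 0.3499, 0.026]
tcp_rot: [-179.0, 0.7, -102.9]
wrist_force: [-2.9, -2.2, 7.3]
opening: -0.0001
grasp_force: 3.3
```

Request:
play_rows(steps=[[[0, 0, 0.003, 0], [0, 0, 0.003, 0], [0, 0, 0.001, 0], [0, 0, 0, 0], [0, 0, 0, 0]]])

```text
time: 16.7
ee_pos: [0.5471, 0.3501, 0.0192]
tcp_rot: [-179.0, 0.8, -102.9]
wrist_force: [-1.8, -1.2, 4.7]
opening: 0.0001
grasp_force: 2.7
```

Request:
play_rows(steps=[[[0, 0, 0, 0], [0, 0, 0, 0], [0, 0, 0, 0], [0, 0, 0, 0], [0, 0, 0, 0]]])

```text
time: 17.12
ee_pos: [0.5472, 0.3501, 0.0193]
tcp_rot: [-179.0, 0.8, -102.9]
wrist_force: [-1.6, -1.6, 5.7]
opening: -0.0003
grasp_force: 2.7
```

```bash
python3 - <<'E'
from h import *
p=w('ch',-54,66)
to(p,.016,-103)
d=cam('top');cv2.imwrite('pics/t3.png',d['img'])
a=cv2.resize(d['img'][95:245,137:237],None,fx=4,fy=4,interpolation=cv2.INTER_CUBIC);cv2.imwrite('pics/t3c.png',a)
E
```

```text
t 17.12 at [0.5472 0.3501 0.0193] yaw -102.9 F [-1.6 -1.6  5.7] op -0.0003 gf 2.7
shift now-axes [0.0009 0.0005 0.0033] shift after turn [0.0009 0.0004 0.0033] turn 0.0018 len 0.003
```

View pics/t3c.png

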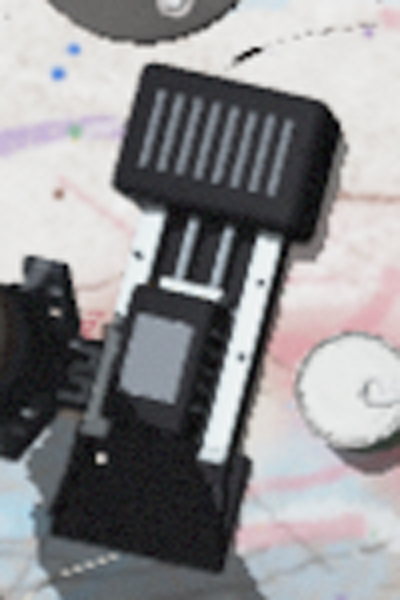

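Request:
play_rows(steps=[[[0, 0, -0.01, 0], [0, 0, -0.02, 0], [0, 0, -0.03, 0], [0, 0, -0.03, 0], [0, 0, -0.02, 0]]])

```text
time: 17.58
ee_pos: [0.5453, 0.3494, 0.1323]
tcp_rot: [-178.9, 0.9, -102.9]
wrist_force: [0.8, 0.9, 0.1]
opening: 0.0
grasp_force: 0.0
```

Request:
play_rows(steps=[[[0, 0, 0, 0.12], [0, 0, 0, 0.12], [0, 0, 0, 0.12], [0, 0, 0, 0.12], [0, 0, 0, 0.12]]], gripper=0.085)

```text
time: 18.0
ee_pos: [0.5449, 0.3491, 0.1292]
tcp_rot: [-179.6, 1.2, -137.6]
wrist_force: [-0.0, 0.7, -0.7]
opening: 0.0604
grasp_force: 0.0
```

Request:
play_rows(steps=[[[0, 0, 0, 0.12], [0, 0, 0, 0.12], [0, 0, 0, 0.12], [0, 0, 0, 0.12], [0, 0, 0, 0.12]]])

```text
time: 18.42
ee_pos: [0.5449, 0.3491, 0.1292]
tcp_rot: [179.7, 1.2, -172.0]
wrist_force: [-0.0, -0.7, 0.7]
opening: 0.0848
grasp_force: 0.0
```

Request:
play_rows(steps=[[[0, 0, 0, 0.12], [0, 0, 0, 0.12], [0, 0, 0, 0.12], [0, 0, 0, 0.013], [0, 0, 0, 0]]])

```text
time: 18.83
ee_pos: [0.5449, 0.3491, 0.1289]
tcp_rot: [179.3, 1.0, 167.1]
wrist_force: [-0.1, -0.3, 0.5]
opening: 0.0852
grasp_force: 0.0
```

```bash
python3 - <<'E'
from h import *
d=cam('top');im=d['img']
# recheck pack label
g=cv2.cvtColor(im,cv2.COLOR_BGR2HSV)
for u,v in ((137+157/4,95+357/4),): 
    q=onz(d,u,v,.062);t,th=frame('ch');print('label in ch',R.from_euler('z',-th,degrees=True).apply(q-[*t,0])*1000)
p=w('ch',-36,0);print(p)
to(p,.10,167.1); print(bot.get_obs()['tcp_rot'])
E
```

```text
label in ch [-35.50398092   2.42998216  62.        ]
[0.54940579 0.28092475]
t 18.88 at [0.5449 0.3491 0.1289] yaw 167.18 F [0.7 0.3 0.2] op 0.0851 gf 0.0
shift now-axes [-0.019  -0.0659  0.0284] shift after turn [-0.0196 -0.0655  0.0289] turn 0.0013 len 0.074
[179.25381305   1.0312312  167.17552207]
```

Request:
play_rows(steps=[[[-0.0038, -0.0132, 0.0057, 0], [-0.0038, -0.0132, 0.0057, 0], [-0.0038, -0.0132, 0.0057, 0], [-0.0038, -0.0132, 0.0057, 0], [-0.0038, -0.0125, 0.0057, 0]]])

```text
time: 19.3
ee_pos: [0.5492, 0.2807, 0.0994]
tcp_rot: [179.3, 1.0, 167.1]
wrist_force: [0.7, 0.7, 0.3]
opening: 0.0848
grasp_force: 0.0
```

Request:
play_rows(steps=[[[0, 0, 0.01, 0], [0, 0, 0.015, 0], [0, 0, 0.015, 0], [0, 0, 0.015, 0], [0, 0, 0.01, 0]]])

```text
time: 19.72
ee_pos: [0.55, 0.2819, 0.0327]
tcp_rot: [179.3, 0.9, 167.0]
wrist_force: [-0.7, 0.3, 0.2]
opening: 0.0851
grasp_force: 0.0
```

Request:
play_rows(steps=[[[0, 0, 0, 0], [0, 0, 0, 0], [0, 0, 0, 0], [0, 0, 0, 0], [0, 0, 0, 0]]], gripper=0.04, squeeze=60)

```text
time: 20.13
ee_pos: [0.5509, 0.2837, 0.0361]
tcp_rot: [179.1, 1.1, 167.1]
wrist_force: [-1.4, 6.6, -1.8]
opening: 0.0552
grasp_force: 66.1
```

Request:
play_rows(steps=[[[0, 0, 0, 0], [0, 0, 0, 0], [0, 0, 0, 0], [0, 0, 0, 0], [0, 0, 0, 0]]])

```text
time: 20.55
ee_pos: [0.5509, 0.2837, 0.0361]
tcp_rot: [179.1, 1.1, 167.0]
wrist_force: [-1.0, 6.6, -0.9]
opening: 0.055
grasp_force: 66.1
```

```bash
python3 - <<'E'
from h import *
to(w('ch',-142,0),.0345,167.1)
E
```

```text
t 20.55 at [0.5509 0.2837 0.0361] yaw 167.05 F [-1.   6.6 -0.9] op 0.055 gf 66.1
shift now-axes [ 0.1069 -0.0032 -0.0005] shift after turn [ 0.1069 -0.0031  0.0016] turn -0.0009 len 0.107
```

Request:
play_rows(steps=[[[0, 0.0022, 0, 0], [0.006, 0, 0, 0], [0.01, 0, 0, 0], [0.012, 0, 0, 0], [0.012, 0, 0, 0]]])

```text
time: 20.97
ee_pos: [0.5125, 0.2935, 0.0355]
tcp_rot: [179.2, 1.2, 166.9]
wrist_force: [3.5, -0.8, 6.7]
opening: 0.055
grasp_force: 67.1
```

Request:
play_rows(steps=[[[0.013, 0, 0, 0], [0.013, 0, 0, 0], [0.013, 0, 0, 0], [0.013, 0, 0, 0], [0.012, 0, 0, 0]]])

```text
time: 21.38
ee_pos: [0.4505, 0.3081, 0.0351]
tcp_rot: [179.1, 1.3, 167.0]
wrist_force: [4.1, -1.7, 12.0]
opening: 0.0547
grasp_force: 67.6
```

Request:
play_rows(steps=[[[0.003, 0, 0, 0], [0, 0, 0, 0], [0, 0, 0, 0], [0, 0, 0, 0], [0, 0, 0, 0]]])

```text
time: 21.8
ee_pos: [0.4469, 0.309, 0.0353]
tcp_rot: [179.1, 1.2, 167.0]
wrist_force: [-4.3, 0.7, 16.8]
opening: 0.0553
grasp_force: 68.3
```

```bash
python3 - <<'E'
from h import *
to(w('ch',-142,0),.0345,167.1)
d=cam('top');a=cv2.resize(d['img'][110:260,127:247],None,fx=4,fy=4,interpolation=cv2.INTER_CUBIC);cv2.imwrite('pics/t4.png',a)
E
```

```text
t 21.8 at [0.4469 0.309  0.0353] yaw 166.98 F [-4.3  0.7 16.8] op 0.0553 gf 68.3
shift now-axes [-0.0002 -0.0045  0.0007] shift after turn [-0.0002 -0.0045  0.0008] turn -0.0021 len 0.005
```

View pics/t4.png

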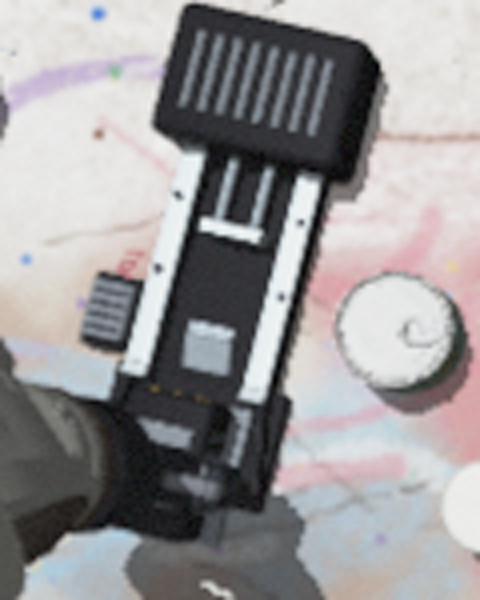

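Request:
play_rows(steps=[[[0.004, 0, 0, 0], [0.003, 0, 0, 0], [0, 0, -0.003, 0], [0, 0, -0.004, 0], [0, 0, -0.005, 0]]])

```text
time: 22.27
ee_pos: [0.4386, 0.3094, 0.0441]
tcp_rot: [179.3, 0.9, 167.0]
wrist_force: [0.5, 0.4, -4.0]
opening: 0.0546
grasp_force: 65.9
```

Request:
play_rows(steps=[[[0, 0, -0.01, 0], [0, 0, -0.02, 0], [0, 0, -0.025, 0], [0, 0, -0.025, 0], [0, 0, -0.02, 0]]])

```text
time: 22.68
ee_pos: [0.4375, 0.3089, 0.1468]
tcp_rot: [179.2, 1.0, 167.0]
wrist_force: [1.1, 0.7, -3.1]
opening: 0.0552
grasp_force: 65.9
```

```bash
python3 - <<'E'
from h import *
to(w('li',-140,0),.145,173.8); o=bot.get_obs(); print(o['q'].round(1),o['torque'])
d=cam('side');q=proj(d,np.array([[.44,.31,.12]]))[0].astype(int);print(q)
a=d['img'][q[1]-50:q[1]+60,q[0]-80:q[0]+80]
b=d['img'][210:330,270:430]
cv2.imwrite('pics/t5.png',np.vstack([cv2.resize(a,None,fx=2.6,fy=2.6,interpolation=cv2.INTER_CUBIC),cv2.resize(b,None,fx=2.6,fy=2.6,interpolation=cv2.INTER_CUBIC)]))
E
```

```text
t 22.68 at [0.4375 0.3089 0.1468] yaw 166.95 F [ 1.1  0.7 -3.1] op 0.0552 gf 65.9
shift now-axes [-0.1661 -0.5103 -0.0021] shift after turn [-0.1041 -0.5265  0.0018] turn -0.1195 len 0.537
[35.4  0.8 -3.6 84.3 -0.3 48.4] [ 0.01964834 -0.00569305  0.03069711]
[288 140]
```

View pics/t5.png

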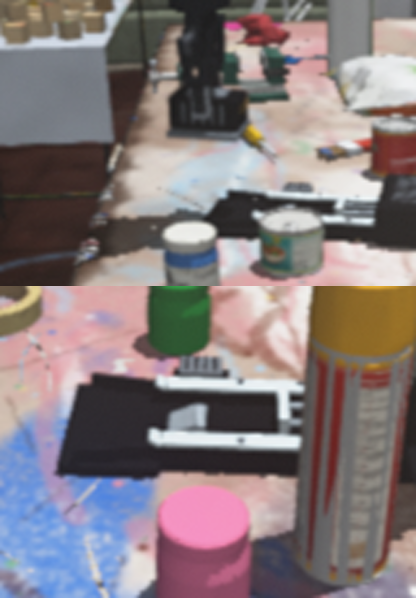

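```bash
python3 - <<'E'
from h import *
d=cam('top')
def lips(im,box):
    x0,x1,y0,y1=box; g=cv2.cvtColor(im[y0:y1,x0:x1],cv2.COLOR_BGR2HSV)
    m=((g[...,1]<45)&(g[...,2]>190)).astype(np.uint8)
    cs,_=cv2.findContours(m,cv2.RETR_EXTERNAL,cv2.CHAIN_APPROX_NONE)
    out=[]
    for c in cs:
        (cx,cy),(w_,h_),a=cv2.minAreaRect(c)
        if max(w_,h_)>35 and 3<min(w_,h_)<14:
            pts=np.array([onz(d,p[0][0]+x0,p[0][1]+y0,.0275)[:2] for p in c])
            v=cv2.fitLine(pts.astype(np.float32),cv2.DIST_HUBER,0,.001,.001).ravel()
            dr=v[:2]*np.sign(v[0]); s=(pts-v[2:])@dr
            out.append((v[2:],dr,s.min(),s.max())); print(v[2:].round(4),'ang',np.degrees(np.arctan2(dr[1],dr[0])).round(2),'front',(v[2:]+dr*s.min()).round(4),'len',(s.max()-s.min()).round(4))
    return out
for n,im,b in(('ch',cv2.imread('pics/top1.png'),(150,215,145,220)),('li',d['img'],(350,410,130,200))):
    print(n); o=lips(im,b)
    if len(o)==2:
        a=np.mean([np.arctan2(q[1][1],q[1][0]) for q in o]); f=np.mean([q[0]+q[1]*q[2] for q in o],0); u=np.array([np.cos(a),np.sin(a)])
        print('yaw',np.degrees(a).round(2),'origin',(f+u*.091).round(4), 'gap',np.dot(o[0][0]-o[1][0],[-u[1],u[0]]))
u=np.array([.5512-.4469,.2837-.309]);print('charger drag dir',np.degrees(np.arctan2(u[1],u[0])))
E
```

```text
ch
[0.5483 0.2458] ang -13.1 front [0.4896 0.2595] len 0.1464
li
[ 0.6164 -0.2019] ang -7.79 front [ 0.5408 -0.1915] len 0.15
charger drag dir -13.634855872864337
```

```bash
python3 - <<'E'
from h import *
d=cam('top')
def lips(n,im,box):
    x0,x1,y0,y1=box; g=cv2.cvtColor(cv2.resize(im[y0:y1,x0:x1],None,fx=4,fy=4,interpolation=cv2.INTER_CUBIC),cv2.COLOR_BGR2HSV)
    t,th=frame(n)
    m=((g[...,1]<50)&(g[...,2]>175))
    v,u=np.nonzero(m); P=np.array([onz(d,x0+(a+.5)/4-.5,y0+(b+.5)/4-.5,.0275) for a,b in zip(u,v)])
    L=R.from_euler('z',-th,degrees=True).apply(P-[*t,0])*1000
    res=[]
    for s in(1,-1):
        k=(L[:,0]>-75)&(L[:,0]<50)&(abs(s*L[:,1]-38.5)<11)
        xs=np.arange(-70,46,10); ed=[]
        for x in xs:
            q=s*L[k&(abs(L[:,0]-x)<4)][:,1]; ed.append((np.percentile(q,2),np.percentile(q,98)) if len(q)>20 else (np.nan,)*2)
        ed=np.array(ed); print(n,s,'in',(s*ed[:,0]).round(1),'out',(s*ed[:,1]).round(1))
        kk=(abs(s*L[:,1]-38.5)<9)&(L[:,0]<-70); print('front x',np.percentile(L[kk][:,0],1).round(1) if kk.any() else None)
lips('ch',cv2.imread('pics/top1.png'),(140,225,135,225))
lips('li',d['img'],(345,420,120,205))
E
```

```text
ch 1 in [36.3 36.3 36.3 43.6 44.1 46.1 43.7 43.8 43.6 43.8 44.7 43.2] out [49.2 49.2 49.2 49.4 49.4 49.4 49.3 49.3 49.4 49.4 49.5 49.4]
front x -105.9
ch -1 in [-27.9 -28.  -28.  -28.  -28.1 -28.  -28.3 -28.5 -28.1 -28.3 -28.2 -28.1] out [-41.8 -41.9 -42.  -42.1 -42.2 -42.3 -42.4 -42.6 -42.5 -42.6 -42.6 -42.8]
front x -89.9
li 1 in [32.2 31.4 31.8 30.7 31.1 30.6 30.4 30.1 29.5 29.8 28.7 29.2] out [46.2 46.5 45.5 46.2 44.9 45.5 44.4 44.7 46.6 43.8 44.2 43. ]
front x -88.6
li -1 in [-32.1 -32.5 -32.2 -33.3 -32.7 -33.8 -33.6 -33.6 -34.5 -34.  -35.2 -34.7] out [-49.1 -49.1 -49.1 -49.1 -49.1 -49.2 -49.1 -49.2 -49.2 -49.1 -49.2 -49.1]
front x -90.6
```

```bash
python3 - <<'E'
from h import *
print(w('li',1,-1.9))
E
sed -i "s/'li':((.6234,-.2409),-6.21)/'li':((.6242,-.2429),-7.7)/" h.py
python3 - <<'E'
from h import *
p=w('li',-142,0);print(p);to(p,.145,172.3);to(p,.145,bot.get_obs()['tcp_rot'][2])
E
```

```text
[ 0.6241886  -0.24289702]
[ 0.48348039 -0.22387396]
t 22.83 at [0.4383 0.3094 0.146 ] yaw 166.95 F [-0.1 -0.1 -4.7] op 0.0549 gf 66.1
shift now-axes [-0.1644 -0.5093 -0.0034] shift after turn [-0.1163 -0.5224  0.001 ] turn -0.0933 len 0.535
t 22.83 at [0.4383 0.3094 0.146 ] yaw 166.95 F [-0.1 -0.1 -4.7] op 0.0549 gf 66.1
shift now-axes [-0.1644 -0.5093 -0.0034] shift after turn [-0.1644 -0.5093  0.001 ] turn -0.0 len 0.535
```

Request:
play_rows(steps=[[[-0.0039, -0.0135, 0, 0], [-0.0087, -0.0268, 0, 0], [-0.0087, -0.0268, 0, 0], [-0.0087, -0.0268, 0, 0], [-0.0087, -0.0268, 0, 0]]])

```text
time: 23.25
ee_pos: [0.4471, 0.1806, 0.1416]
tcp_rot: [179.4, 0.9, 167.0]
wrist_force: [1.2, -0.6, -3.2]
opening: 0.055
grasp_force: 65.9
```

Request:
play_rows(steps=[[[-0.0087, -0.0268, 0, 0], [-0.0087, -0.0268, 0, 0], [-0.0087, -0.0268, 0, 0], [-0.0087, -0.0268, 0, 0], [-0.0087, -0.0268, 0, 0]]])

```text
time: 23.67
ee_pos: [0.4591, 0.0404, 0.1408]
tcp_rot: [179.3, 0.9, 167.0]
wrist_force: [0.5, 0.2, -4.9]
opening: 0.0547
grasp_force: 65.9
```

Request:
play_rows(steps=[[[-0.0087, -0.0268, 0, 0], [-0.0087, -0.0268, 0, 0], [-0.0087, -0.0268, 0, 0], [-0.0087, -0.0268, 0, 0], [-0.0087, -0.0268, 0, 0]]])

```text
time: 24.08
ee_pos: [0.4712, -0.0998, 0.1399]
tcp_rot: [179.3, 0.9, 166.9]
wrist_force: [-0.3, 0.5, -2.0]
opening: 0.0551
grasp_force: 65.9
```

Request:
play_rows(steps=[[[-0.0087, -0.0268, 0, 0], [-0.0087, -0.0268, 0, 0], [-0.0087, -0.0268, 0, 0], [-0.0087, -0.0268, 0, 0], [-0.0039, -0.0135, 0, 0]]])

```text
time: 24.5
ee_pos: [0.4818, -0.2271, 0.1387]
tcp_rot: [179.3, 0.9, 166.8]
wrist_force: [0.4, 0.4, -3.1]
opening: 0.0547
grasp_force: 65.9
```

Request:
play_rows(steps=[[[0, 0, 0, -0.05], [0, 0, 0, -0.0433], [0, 0, 0, 0], [0, 0, 0, 0], [0, 0, 0, 0]]])

```text
time: 24.92
ee_pos: [0.4826, -0.2241, 0.1402]
tcp_rot: [179.3, 1.0, 172.2]
wrist_force: [-0.0, 1.2, -3.7]
opening: 0.0551
grasp_force: 65.9
```

```bash
python3 - <<'E'
from h import *
p=w('li',-142,0);to(p,.06,172.3);o=bot.get_obs();print(o['tcp_rot'],o['q'].round(1))
E
```

```text
t 24.92 at [ 0.4826 -0.2241  0.1402] yaw 172.24 F [-0.   1.2 -3.7] op 0.0551 gf 65.9
shift now-axes [ 0.0006 -0.0006  0.0802] shift after turn [-0.0008  0.0003  0.0802] turn -0.0011 len 0.08
[179.33500899   1.01914009 172.23735423] [-25.4   0.9  -4.3  84.1   0.9 -17.6]
```

Request:
play_rows(steps=[[[0.0006, 0, 0.015, 0], [0, 0, 0.02, 0], [0, 0, 0.02, 0], [0, 0, 0.015, 0], [0, 0, 0.01, 0]]])

```text
time: 25.33
ee_pos: [0.4832, -0.223, 0.0589]
tcp_rot: [179.3, 1.0, 172.3]
wrist_force: [-0.7, 0.3, -4.0]
opening: 0.0548
grasp_force: 65.9
```

Request:
play_rows(steps=[[[0, 0, 0.006, 0], [0, 0, 0.006, 0], [0, 0, 0.005, 0], [0, 0, 0.004, 0], [0, 0, 0.002, 0]]])

```text
time: 25.75
ee_pos: [0.4846, -0.2236, 0.0379]
tcp_rot: [179.4, 1.1, 172.3]
wrist_force: [-0.6, 0.1, -3.7]
opening: 0.0549
grasp_force: 65.9
```

```bash
python3 - <<'E'
from h import *
p=w('li',-142,0);to(p,.0355,172.3)
E
```

```text
t 25.75 at [ 0.4846 -0.2236  0.0379] yaw 172.3 F [-0.6  0.1 -3.7] op 0.0549 gf 65.9
shift now-axes [ 0.0011 -0.0005  0.0023] shift after turn [ 0.0011 -0.0005  0.0024] turn -0.0 len 0.003
```

Request:
play_rows(steps=[[[0, 0, 0.001, 0], [0, 0, 0.001, 0], [0, 0, 0.001, 0], [0, 0, 0, 0], [0, 0, 0, 0]]])

```text
time: 26.17
ee_pos: [0.4849, -0.2237, 0.0357]
tcp_rot: [179.4, 1.1, 172.3]
wrist_force: [-1.4, 1.8, 2.1]
opening: 0.055
grasp_force: 66.5
```

Request:
play_rows(steps=[[[-0.004, 0, 0, 0], [-0.005, 0, 0, 0], [-0.005, 0, 0, 0], [-0.005, 0, 0, 0], [-0.005, 0, 0, 0]]])

```text
time: 26.58
ee_pos: [0.5087, -0.2269, 0.0357]
tcp_rot: [179.4, 1.1, 172.3]
wrist_force: [-6.1, 0.7, 7.4]
opening: 0.0552
grasp_force: 67.2
```

```bash
python3 - <<'E'
from h import *
p=w('li',0,0);to(p,.0355,172.3);print(bot.get_obs()['torque'])
E
```

```text
t 26.58 at [ 0.5087 -0.2269  0.0357] yaw 172.29 F [-6.1  0.7  7.4] op 0.0552 gf 67.2
shift now-axes [-0.1166 -0.0004  0.0023] shift after turn [-0.1166 -0.0004  0.0002] turn -0.0001 len 0.117
[-0.14507845  1.00026303 -0.084942  ]
```

Request:
play_rows(steps=[[[-0.008, 0, 0.0001, 0], [-0.008, 0, 0.0001, 0], [-0.008, 0, 0.0001, 0], [-0.008, 0, 0.0001, 0], [-0.008, 0, 0.0001, 0]]])

```text
time: 27.0
ee_pos: [0.549, -0.2322, 0.0357]
tcp_rot: [179.4, 1.1, 172.3]
wrist_force: [-2.4, 0.7, 4.8]
opening: 0.0549
grasp_force: 66.9
```

Request:
play_rows(steps=[[[-0.007, 0, 0.0001, 0], [-0.007, 0, 0.0001, 0], [-0.007, 0, 0.0001, 0], [-0.007, 0, 0.0001, 0], [-0.007, 0, 0.0001, 0]]])

```text
time: 27.42
ee_pos: [0.5834, -0.2368, 0.0359]
tcp_rot: [179.4, 1.1, 172.3]
wrist_force: [-3.4, 1.2, 5.3]
opening: 0.0552
grasp_force: 67.0
```

```bash
python3 - <<'E'
from h import *
p=w('li',0,0);to(p,.0355,172.3);print(bot.get_obs()['torque'])
E
```

```text
t 27.42 at [ 0.5834 -0.2368  0.0359] yaw 172.3 F [-3.4  1.2  5.3] op 0.0552 gf 67.0
shift now-axes [-0.0412 -0.0006  0.0012] shift after turn [-0.0412 -0.0005  0.0004] turn 0.0 len 0.041
[ 0.02005082  0.41447057 -0.08582252]
```

Smooth so far; the last ~41 mm go against the ejector to the stop.

Request:
play_rows(steps=[[[-0.007, 0, 0.0001, 0], [-0.007, 0, 0.0001, 0], [-0.007, 0, 0.0001, 0], [-0.006, 0, 0.0001, 0], [-0.005, 0, 0.0001, 0]]])

```text
time: 27.83
ee_pos: [0.6132, -0.2409, 0.036]
tcp_rot: [179.4, 0.9, 172.3]
wrist_force: [-14.0, 1.7, 13.0]
opening: 0.0553
grasp_force: 67.8
```

Request:
play_rows(steps=[[[-0.003, 0, 0, 0], [-0.003, 0, 0, 0], [-0.002, 0, 0, 0], [-0.001, 0, 0, 0], [0, 0, 0, 0]]])

```text
time: 28.25
ee_pos: [0.6224, -0.2422, 0.0358]
tcp_rot: [179.4, 0.9, 172.3]
wrist_force: [-9.2, 1.7, 6.6]
opening: 0.0548
grasp_force: 67.4
```

```bash
python3 - <<'E'
from h import *
p=w('li',2,0);to(p,.0355,172.3);print(bot.get_obs()['torque'])
E
```

```text
t 28.25 at [ 0.6224 -0.2422  0.0358] yaw 172.29 F [-9.2  1.7  6.6] op 0.0548 gf 67.4
shift now-axes [-0.0039 -0.0005  0.0004] shift after turn [-0.0039 -0.0005  0.0003] turn -0.0002 len 0.004
[-0.01937644  1.60579653  0.02028967]
```

Request:
play_rows(steps=[[[-0.002, 0, 0, 0], [-0.002, 0, 0, 0], [-0.001, 0, 0, 0], [0, 0, 0, 0], [0, 0, 0, 0]]])

```text
time: 28.67
ee_pos: [0.6258, -0.2426, 0.0359]
tcp_rot: [179.4, 0.8, 172.3]
wrist_force: [-18.0, 2.6, 12.1]
opening: 0.0551
grasp_force: 67.8
```

Request:
play_rows(steps=[[[-0.001, 0, 0, 0], [-0.001, 0, 0, 0], [-0.001, 0, 0, 0], [0, 0, 0, 0], [0, 0, 0, 0]]])

```text
time: 29.08
ee_pos: [0.626, -0.2426, 0.0359]
tcp_rot: [179.4, 0.4, 172.3]
wrist_force: [-33.9, 5.8, 19.7]
opening: 0.0551
grasp_force: 69.0
```

Request:
play_rows(steps=[[[0.002, 0, 0, 0], [0, 0, 0, 0], [0, 0, 0, 0], [0, 0, 0, 0], [0, 0, 0, 0]]])

```text
time: 29.5
ee_pos: [0.6259, -0.2426, 0.0359]
tcp_rot: [179.4, 0.7, 172.3]
wrist_force: [-21.8, 3.6, 14.5]
opening: 0.0548
grasp_force: 68.2
```

Request:
play_rows(steps=[[[0, 0, 0, 0], [0, 0, 0, 0], [0, 0, 0, 0], [0, 0, 0, 0], [0, 0, 0, 0]]], gripper=0.085)

```text
time: 29.92
ee_pos: [0.6295, -0.243, 0.0359]
tcp_rot: [179.4, 1.1, 172.3]
wrist_force: [-0.8, -0.2, -0.0]
opening: 0.0848
grasp_force: 0.0
```

Request:
play_rows(steps=[[[0, 0, 0, 0], [0, 0, -0.01, 0], [0, 0, -0.03, 0], [0, 0, -0.04, 0], [0, 0, -0.04, 0]]])

```text
time: 30.33
ee_pos: [0.6261, -0.2438, 0.1575]
tcp_rot: [179.3, 1.0, 172.3]
wrist_force: [1.6, -0.3, 0.8]
opening: 0.0844
grasp_force: 0.0
```

Request:
play_rows(steps=[[[0.03, 0, -0.02, 0], [0.04, 0, 0, 0], [0.04, 0, 0, 0], [0.04, 0, 0, 0], [0.03, 0, 0, 0]]])

```text
time: 30.75
ee_pos: [0.4456, -0.2196, 0.1737]
tcp_rot: [179.4, 1.1, 172.3]
wrist_force: [-0.1, 0.3, 0.2]
opening: 0.085
grasp_force: 0.0
```

Request:
play_rows(steps=[[[0.03, 0, 0, 0], [0, -0.03, 0, 0], [0, -0.03, 0, 0], [0, -0.03, 0, 0], [0, 0, 0, 0]]])

```text
time: 31.17
ee_pos: [0.4056, -0.3089, 0.1719]
tcp_rot: [179.5, 1.2, 172.1]
wrist_force: [-0.4, -0.3, -0.1]
opening: 0.085
grasp_force: 0.0
```

```bash
python3 - <<'E'
from h import *
d=cam('top');s=cam('side')
print(proj(d,np.array([[*w('li',-3,0),.062],[*w('li',-48,0),.062],[*w('li',-48,0),.062]])))
a=cv2.resize(d['img'][75:225,343:443],None,fx=4,fy=4,interpolation=cv2.INTER_CUBIC)
b=cv2.resize(s['img'][130:280,245:345],None,fx=4,fy=4,interpolation=cv2.INTER_CUBIC)
b=cv2.resize(s['img'][170:320,265:365],None,fx=4,fy=4,interpolation=cv2.INTER_CUBIC)
cv2.imwrite('pics/fin.png',np.hstack([a,b])); o=bot.get_obs(); print(o['time'],o['ee_pos'])
E
```

```text
[[383.93315848 156.26422025]
 [381.96309994 173.52199319]
 [381.96309994 173.52199319]]
31.2667 [ 0.40596653 -0.30597449  0.1717652 ]
```

View pics/fin.png

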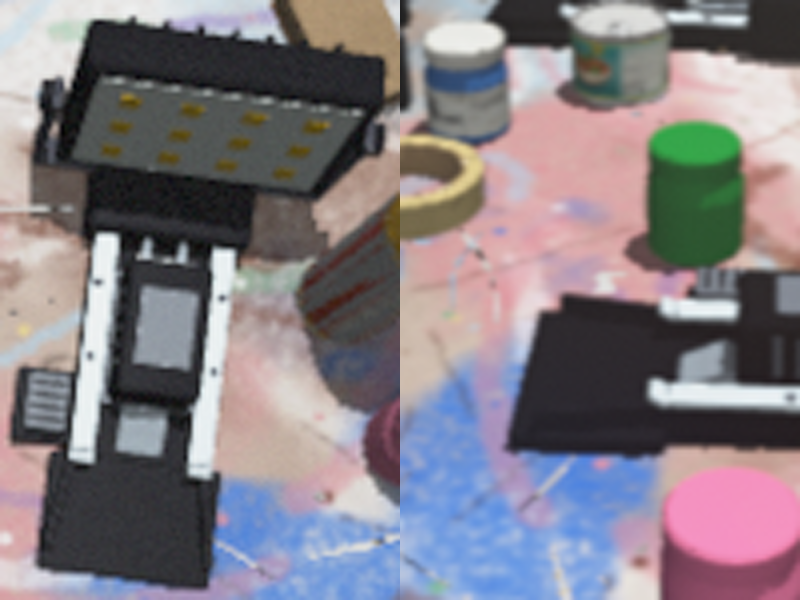

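The picture shows the pack held home in the light: its rear edge is near (38,100) from the crop corner, with the tooth up behind it and the paddle up. The jar stands upright on the bench.

```bash
python3 -c "
from workcell import bot
print(bot.job_done())"
```

```text
the job is handed in; nothing more can be done
None
```

The job is handed in at about 31 s of the 72 s: the last picture shows the pack home in the work light with the catch up behind it, the jar upright on the bare bench, and the gripper clear; the hand-in gave no verdict.

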